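# Open the spring-lidded board test fixture

### The job

The board in the clamshell test fixture has finished its test and is to be taken out next, so open the fixture: with a fingertip press down the release tab at the front until the lid springs up by itself, then push the lid all the way back to its stop so that it stays wide open on its own. Do not grip or pick up anything: the board stays on its nest, and the things lying around the fixture stay where they are.

Things in the scene. Friction and masses are not known exactly. Their poses are not given: they have to be found in the camera images.
- fixture: Clamshell test fixture screwed to the bench: grey base 130 (x) by 150 (y) mm, rim 78 mm high, with an aluminium-framed, clear-windowed lid hinged along its rear and a dark steel release tab at the middle of its front. Origin: bench level under the base's centre; x from the front (tab) to the rear (hinge), y along the hinge, z up. Turned by up to 0.4 rad.
- lid (a joint): Lid angle, rad: 0 shut and latched (0.01 of play), grows as it opens; the springs lift it to about 0.9 once unlatched, from there it must be pushed (1 to 2 N at the lip); stop at 1.83, leaning back past upright, where it stays. Left alone it also stands within about 0.2 of upright; lower, it falls back onto the springs. The latch holds until the tab is pressed.
- lid_hinge (a point): Middle of the hinge axis, 58 mm behind the fixture's centre, 83 mm up, at mid-thickness of the lid. Turns with the lid: x from lip to hinge, y along the hinge, z out of the outer face. The lid is a plate 140 mm wide (y), 10 mm thick, 142 mm from hinge axis to lip; four 6 mm rods stand 9 mm out of its inner face, 38 and 78 mm from the axis, 24 mm either side of the middle.
- lid_lip (a point): Middle of the lid's lower (inner) front edge, 142 mm from the hinge axis and 5 mm under the lid's mid-plane; turns with the lid like lid_hinge. Shut, it lies 84 mm in front of the fixture's centre, 78 mm above the bench. The lip, the last 19 mm of the lid, overhangs the base's front wall, so a finger gets under it once the lid is up.
- tab (a joint): Turn of the release tab, rad: 0 at rest, 0.40 pressed right down. It frees the lid at about 0.18 and springs back when let go. About 2.5 N at the pad starts it, about 6 N holds it fully down.
- tab_pad (a point): Where to press down: on the tab's pad, 118 mm in front of the fixture's centre, 62 mm above the bench at rest. The pad is 36 mm wide (y), 5 mm thick, and reaches 20 mm behind this point and 10 mm in front; it dips 6 mm here to free the lid, 13 mm in all. Its pivot lies 34 mm behind this point; a hook 24 mm wide stands 20 to 39 mm behind it, up to 95 mm above the bench, over the lip.
- board: Amber circuit board 85 (x) by 100 (y) by 3 mm with small parts up to 8 mm high, lying loose on the nest inside the fixture, between low stops, under the lid. Origin: centre of its underside, 62 mm above the bench.
- spool: Solder spool, 56 mm across and 44 mm high, standing on the bench beside the fixture; origin at the centre of its foot.
- flux_jar: Jar of flux, 48 mm across and 55 mm high, standing on the bench beside the fixture; origin at the centre of its foot.
- cutters: Side cutters with red and yellow handles, about 130 mm long and 60 mm wide, 12 mm high, lying flat on the bench; origin near the middle, jaws to +x.
- screwdriver: Screwdriver about 150 mm long, lying on the bench; origin under its middle, handle to -x.
Things that resemble listed ones, but are neither listed nor needed, are in the scene too. There is more than one size of the fixture; the job needs the largest.

How it is judged:
On the way, in this order (a step that is already met when the one before it is completed fails the run):
1. the release tab is pressed (value of joint tab above 0.12 rad).
2. the lid has sprung up off its latch (value of joint lid above 0.25 rad).
3. the lid is pushed back to its stop (value of joint lid above 1.75 rad), for 0.2 s.
At the end, for the whole second after the job is handed in: The lid stands at rest within 0.08 rad of its open stop (joint above 1.75), the tab has sprung back (below 0.05 rad), the board lies within 6 mm of where it started and the spool, jar, cutters and screwdriver within 30 mm (value of joint lid above 1.75 rad and velocity of joint lid between -0.05 and 0.05 rad/s and value of joint tab below 0.05 rad and distance of board from where it was at the start of the episode below 0.006 m and linear speed of board below 0.02 m/s and distance of each of spool, flux_jar, cutters, screwdriver from where it was at the start of the episode below 0.03 m); the robot touches nothing.
It fails at once if the board is lifted or shifted by more than 6 mm (distance of board from where it was at the start of the episode above 0.006 m).
It fails at once if a thing beside the fixture is lifted, carried, knocked over or pushed by more than 30 mm (distance of any of spool, flux_jar, cutters, screwdriver from where it was at the start of the episode above 0.03 m or angle between any of spool, flux_jar's own z axis and vertical above 0.5 rad).
It fails at once if the lid is gripped between the fingers (x of the grasp point in the frame of lid_hinge between -0.14 and 0 m and y of the grasp point in the frame of lid_hinge between -0.068 and 0.068 m and z of the grasp point in the frame of lid_hinge between -0.0035 and 0.0035 m).
It fails at once if the tab is gripped between the fingers (x of the grasp point in the frame of tab_pad between -0.016 and 0.009 m and y of the grasp point in the frame of tab_pad between -0.017 and 0.017 m and z of the grasp point in the frame of tab_pad between -0.0045 and -0.0005 m).
It also fails if it takes over 35 s, if anything falls off the work surface, if the arm or the gripper's body presses on something with over 40 N, if the wrist force passes 120 N, or if a joint passes its speed limit or range.

### The arm

A 7-joint arm with a two-finger parallel gripper is mounted at the origin on the work surface. World frame = base frame: x ahead of the robot, y to its left, z up, the work surface at z = 0. Lengths are in m, angles in rad, forces in N, time in s.
With the tool pointing down it reaches from about 0.4 to 0.85 m from the base axis. Payload 6.9 kg.
Tool frame: the origin (TCP) lies midway between the tips of the shut fingers; the grasp point (between the pads) lies behind it (ctrl.pinch_z is the z of the grasp point in the tool frame, in m); z points along the fingers, y is the line along which they close (so a half turn about z gives the same grasp; the last joint's range is limited). The gripper opens to 85 mm and grips with 20 to 120 N. Pads are 22 mm wide; open, the fingers measure 114 mm over their backs; the gripper's body (76 mm by 85 mm) begins 54 mm behind the grasp point. The pads swing forward as they close: fully open they stand 13 mm farther back than shut.
Start: joints at [-1.014, 0.507, -0.238, 1.5, 0.126, 1.149, -0.155], TCP at [0.272, 0.563, 0.231] pointing down, gripper open.
Joint ranges: [-3.08, 3.08], [-0.24, 2.05], [-1.43, 1.35], [0, 2.5], [-1.52, 4.66], [0.17, 1.96], [-2.89, 2.89]. Speed limits (rad/s): [2.39, 2.39, 3.14, 3.14, 3.14, 3.14, 3.14].

### API

Orientations are given as a unit quaternion [w, x, y, z].
In Python, from station import ctrl, get_state, vision, ticket, models gives the robot as it stands. Calls block until the motion is done:
- ctrl.movep(position, orientation): joint-space move of the TCP to a pose.
- ctrl.movel(position, frame=None, max_speed=0.15): straight line of the TCP; frame=None keeps the orientation; max_speed is the mean speed in m/s.
- ctrl.set_joints(angles): joint-space move.
- ctrl.ungrasp() and ctrl.close_gripper(force=None): open the fingers fully, or close them until they stop; force is the grip in N (None keeps the last).
- ctrl.pause(seconds).
- ctrl.ik(position, orientation): joint angles nearest the present ones, or None.
- get_state(): the state.
- vision.grab_frame(name): name is "scene" or "top" or "wrist"; returns (picture, depth): 420x560x3 uint8, blue, green, red; 420x560 float32, m along the optical axis (not along the pixel's ray), 0 where there is no reading.
- vision.camera_info(name): a dict with "mtx" (3x3 intrinsics, pixels), "R" (3x3) and "t" (3): a world point X has camera coordinates R X + t; the wrist camera has in their place "hand_eye" (4x4, takes a point from camera to tool coordinates, whose origin is the TCP and whose axes are the flange's). Camera axes: x right, y down, z forward; pixel columns grow to the right and rows downward; lengths in m; the calibration is good to about 2 mm. A picture is of the moment at which its call begins: read the wrist's pose just before it. camera_info takes no time and is no camera call.
A pose or a line that the arm cannot do raises ctrl.Unreachable and nothing moves.
- ticket.close_job(): hands the job in; it is judged then, once.
Trained networks look in the newest picture that a camera, given by its name, has taken for a name from the list of things; names that differ only in an ending like _2 or _b are one class to them, and where a whole thing is asked for, a point or a joint stands for the part that bears it (a point fixed in the world has none). Each returns a list of dicts, best first, with "p" (0 to 1); they miss things now and then, are a little off and sometimes report something else, mostly with a low value. They report only what shows in the picture. A call takes as long as a camera call. They do not tell look-alikes from the thing itself.
- models.recognise(camera, target): "point" ([column, row] in pixels, amid what is visible of it).
- models.masks_of(camera, target): "mask" (420x560 bool, what is visible of it) and "point" ([column, row] in pixels, amid what is visible of it).
The state is a dict: "time": time; "qpos": joint angles; "qd": joint speeds; "tau": joint torques, N m; "tcp_pos": TCP position; "eef_rot": TCP orientation; "contact_force": force on the tool from outside, world axes, zero at the start; "wrist_torque": the same for the moment, N m; "width": finger opening in m; "gripper_force": force on a finger pad.
Only numpy, scipy, OpenCV 4.12 (cv2) and the standard library are available. Lean on these libraries where they do the work, as an engineer would, in place of code of your own. Each camera call takes 0.05 s, during which the arm holds its last target. There are 200 camera calls.

## Working session

There is one attempt and no reset: what is moved stays moved. The work goes in short steps, each a Python script; the robot and the scene stay as the last script left them, time stands still between calls to the robot, and variables do not carry over. Pictures are saved under pics/ and viewed, at most 10 in all, crops included, and the job is handed in when it is done.

```bash
mkdir -p pics; ls; python3 - <<'E'
from station import ctrl,get_state,vision,models
import cv2,numpy as np
s=get_state();print(s['time'],s['tcp_pos'],s['eef_rot'],s['width'],ctrl.pinch_z)
ims=[]
for c in ['scene','top']:
    im,d=vision.grab_frame(c);np.savez(f'pics/{c}.npz',im=im,d=d,**{k:np.array(v) for k,v in vision.camera_info(c).items()})
    cv2.imwrite(f'pics/{c}0.png',im)
    for t in ['fixture','tab','lid','spool','flux_jar','cutters','screwdriver']:
        print(c,t,[(np.round(r['point']),round(r['p'],2)) for r in models.recognise(c,t)])
E
```

```text
pics
0.0 [0.2721698 0.5620948 0.2304455] [-1.72527450e-04  2.23506114e-01  9.74702146e-01 -8.44880138e-04] 0.08554294034530062 -0.0187
scene fixture [(array([285., 223.]), 0.97), (array([392., 182.]), 0.71), (array([108., 272.]), 0.71)]
scene tab [(array([389., 162.]), 0.53), (array([282., 191.]), 0.5), (array([287., 212.]), 0.27)]
scene lid [(array([290., 214.]), 0.7), (array([105., 262.]), 0.59), (array([395., 173.]), 0.55)]
scene spool []
scene flux_jar [(array([226., 224.]), 0.88)]
scene cutters [(array([373., 242.]), 0.7)]
scene screwdriver [(array([211., 265.]), 0.52), (array([287., 212.]), 0.3)]
top fixture [(array([442., 248.]), 0.94), (array([264., 228.]), 0.89), (array([125., 229.]), 0.69)]
top tab [(array([436., 279.]), 0.67), (array([259., 258.]), 0.64), (array([119., 249.]), 0.42)]
top lid [(array([269., 224.]), 0.96), (array([123., 227.]), 0.6), (array([446., 256.]), 0.55)]
top spool [(array([201., 223.]), 0.82), (array([257., 257.]), 0.7)]
top flux_jar [(array([320., 260.]), 0.78)]
top cutters [(array([207., 180.]), 0.86), (array([256., 261.]), 0.33)]
top screwdriver [(array([351., 226.]), 0.79)]
```

View pics/top0.png

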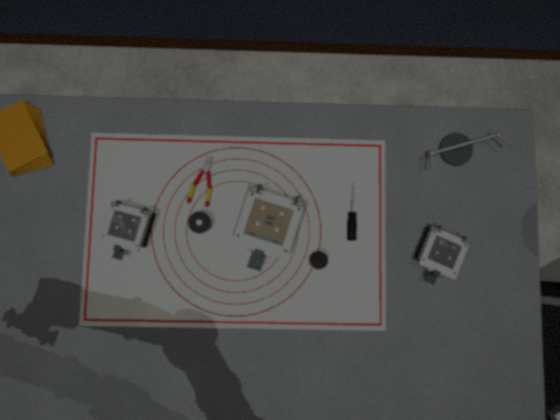

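View pics/scene0.png

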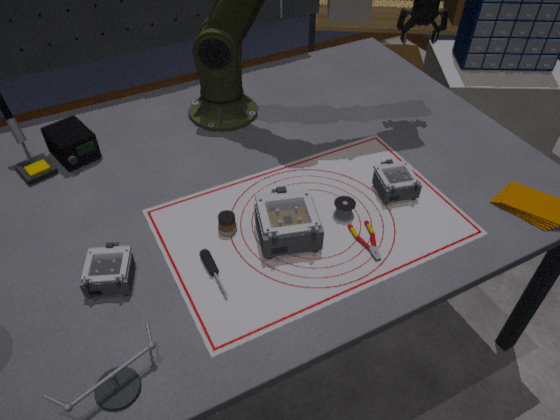

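```bash
cat > h.py <<'E'
import numpy as np
def cloud(d,K,R,t):
    v,u=np.mgrid[:d.shape[0],:d.shape[1]]
    p=np.stack([(u-K[0,2])/K[0,0]*d,(v-K[1,2])/K[1,1]*d,d],-1)
    W=(p-t)@R
    W[d==0]=np.nan
    return W
E
python3 - <<'E'
import numpy as np,cv2
from h import cloud
z=np.load('pics/top.npz');W=cloud(z['d'],z['mtx'],z['R'],z['t'])
for p in [(442,248),(264,228),(125,229),(436,279),(259,258),(119,249),(201,223),(320,260),(207,180),(351,226)]:
    print(p,np.round(W[p[1],p[0]],3))
m=((W[...,2]>.07)&(W[...,2]<.105)).astype(np.uint8)
n,l,st,c=cv2.connectedComponentsWithStats(m)
for i in range(1,n):
    if st[i,4]>150:
        P=W[l==i]; r=cv2.minAreaRect(P[:,:2].astype(np.float32)); print(st[i],r,np.median(P[:,2]))
E
```

```text
(442, 248) [ 0.561 -0.516  0.062]
(264, 228) [ 0.6   -0.072  0.086]
(125, 229) [0.591 0.268 0.066]
(436, 279) [ 0.484 -0.507  0.043]
(259, 258) [ 0.527 -0.062  0.065]
(119, 249) [0.542 0.278 0.07 ]
(201, 223) [0.612 0.087 0.042]
(320, 260) [ 0.525 -0.213  0.052]
(207, 180) [0.728 0.081 0.006]
(351, 226) [ 0.614 -0.295  0.024]
[ 232  184   75   77 3792] ((0.6118336319923401, -0.08254276216030121), (0.1497495472431183, 0.1721079796552658), 73.47622680664062) 0.0880555255046953
```

The fixture needed is the middle one, at top (264,228) and scene (285,223). It is clearly the largest (lid about 150–170 mm), and only it has the amber board under its window. The look-alikes at top (442,248) and (125,229) are smaller and hold dark boards. Its tab faces the robot, at top (257,260), so the yaw is about -0.29. Next I move above it for a close look.

```bash
cat >> h.py <<'E'
from scipy.spatial.transform import Rotation as Ro
def quat(yaw,tilt):
    fx=np.array([np.cos(yaw),np.sin(yaw),0]);fy=np.array([-fx[1],fx[0],0])
    z=np.sin(tilt)*fx-np.cos(tilt)*np.array([0,0,1.]);x=np.cross(fy,z)
    return Ro.from_matrix(np.stack([x,fy,z],1)).as_quat(scalar_first=True)
E
python3 - <<'E'
from station import ctrl,get_state,vision,models
import cv2,numpy as np
from h import *
ctrl.movep([.54,-.065,.36],quat(-.29,0)); ctrl.close_gripper(20)
s=get_state();im,d=vision.grab_frame('wrist');c=vision.camera_info('wrist')
H=np.array(c['hand_eye']);RT=Ro.from_quat(s['eef_rot'],scalar_first=True).as_matrix()
Rcw=RT@H[:3,:3];tc=RT@H[:3,3]+s['tcp_pos']
W=cloud(d,np.array(c['mtx']),Rcw.T,-Rcw.T@tc)
np.savez('pics/w1.npz',W=W,im=im)
cv2.imwrite('pics/w1.png',cv2.convertScaleAbs(im,alpha=1.5,beta=15))
print(s['time'],s['tcp_pos'],s['width'],tc)
for t in ['tab','lid']:
    for r in models.masks_of('wrist',t)[:3]:
        P=W[r['mask']&(W[...,2]>.03)];print(t,r['p'],r['point'],np.nanmedian(P,0),np.round(cv2.minAreaRect(P[:,:2].astype(np.float32))[0],3))
for lo,hi in [(.055,.07),(.083,.092),(.0925,.1)]:
    m=((W[...,2]>lo)&(W[...,2]<hi)).astype(np.uint8)
    n,l,st,_=cv2.connectedComponentsWithStats(m)
    for i in range(1,n):
        if st[i,4]>200:P=W[l==i];print(lo,st[i],cv2.minAreaRect(P[:,:2].astype(np.float32)),np.median(P[:,2]))
E
```

```text
4.0333 [ 0.53999895 -0.06505614  0.36001934] -0.0002855353713332938 [ 0.46851476 -0.04302681  0.50170655]
tab 0.69 [552.8, 70.1] [0.53330712 0.27868031 0.04408541] [0.531 0.277]
tab 0.68 [283.2, 148.2] [ 0.52600188 -0.05588645  0.0622562 ] [ 0.526 -0.051]
lid 0.91 [280.2, 212.5] [ 0.59915131 -0.07684546  0.08691419] [ 0.602 -0.078]
lid 0.65 [541.7, 127.1] [0.59142294 0.24544907 0.061361  ] [0.594 0.249]
0.055 [ 510   83   50   95 3764] ((0.5940902233123779, 0.24332089722156525), (0.05748341232538223, 0.11125333607196808), 82.186767578125) 0.06137151500332812
0.055 [258 126  49  39 997] ((0.5232090950012207, -0.054896656423807144), (0.0588957816362381, 0.045856427401304245), 73.4085693359375) 0.06173939300010029
0.083 [  222   165   121   124 11673] ((0.6177810430526733, -0.0835232362151146), (0.14031077921390533, 0.15721401572227478), 73.3551025390625) 0.0869607571378744
0.0925 [272 155  21  17 351] ((0.5384290814399719, -0.059684932231903076), (0.02290865033864975, 0.018694426864385605), 73.33086395263672) 0.0941818073547943
```

View pics/w1.png

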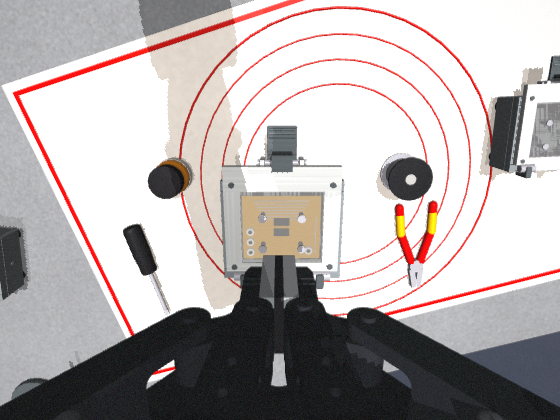

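The close look shows the pad at (283,135), the hook at (282,163), the lid window with the amber board at (280,225), and the spool, jar, screwdriver and cutters all well clear. Yaw is -0.290. The fixture centre is (0.623, -0.085), and the hook and lid footprints agree on it. Heights also match: pad 62 mm, lid 87 mm, hook 94 mm. Now I press the tab with the tool tilted 20° away from the lid.

```bash
cat >> h.py <<'E'
YAW=-.290;C=np.array([.6232,-.0850,0])
def P(fx,z,fy=0):
    return C+np.array([np.cos(YAW)*fx-np.sin(YAW)*fy,np.sin(YAW)*fx+np.cos(YAW)*fy,z])
E
python3 - <<'E'
from station import ctrl,get_state,vision
import cv2
from h import *
T=.35
ctrl.movep(P(-.150,.17),quat(YAW,T)); ctrl.movel(P(-.114,.085))
f0=np.array(get_state()['contact_force'])
for z in [.070,.064,.060,.057,.054]:
    ctrl.movel(P(-.114,z),max_speed=.05);s=get_state();print(z,s['tcp_pos'][2],np.round(s['contact_force']-f0,1),s['time'])
ctrl.pause(.5)
ctrl.movel(P(-.150,.09));
im,d=vision.grab_frame('scene');cv2.imwrite('pics/s2.png',cv2.resize(im[120:300,170:430],None,fx=3,fy=3))
c=vision.camera_info('scene');W=cloud(d,np.array(c['mtx']),np.array(c['R']),np.array(c['t']))
L=(W-C)@np.array([[np.cos(YAW),-np.sin(YAW),0],[np.sin(YAW),np.cos(YAW),0],[0,0,1.]])
m=(abs(L[...,1])<.07)&(L[...,0]>-.07)&(L[...,0]<.06)&(L[...,2]>.1)
q=L[m];print(len(q),q.min(0),q.max(0)) if m.any() else print('lid not up')
if m.any(): k=np.polyfit(q[:,0],q[:,2],1);print('angle',np.arctan(-k[0]))
print(get_state()['time'])
E
```

```text
Traceback (most recent call last):
station.Unreachable: the arm cannot follow that straight line within its joint ranges
```

```bash
python3 - <<'E'
from station import ctrl,get_state
from h import *
print(np.round(get_state()['qpos'],2),get_state()['time'])
for t in [0,.1,.2,.35]:
  for yo in [0,.4,-.4]:
    for fx,z in [(-.114,.17),(-.114,.085),(-.114,.054),(-.15,.09)]:
        q=ctrl.ik(P(fx,z),quat(YAW+yo,t));print(t,yo,fx,z,None if q is None else np.round(q,2))
for t in [0,.35,.6]:
    for th in [.8,1.3,1.83]:
        e=np.array([-np.cos(th),np.sin(th)]);n=np.array([-np.sin(th),-np.cos(th)])
        p=np.array([.058,.083])+.125*e+.017*n
        q=ctrl.ik(P(*p),quat(YAW,t));print('push',t,th,p,None if q is None else np.round(q,2))
E
```

```text
[-0.22  0.22  0.21  2.26  0.18  0.33  1.1 ] 5.1583
0 0 -0.114 0.17 [ 0.09  0.4  -0.05  1.87  0.02  0.87  1.31]
0 0 -0.114 0.085 [ 0.02  0.51  0.05  1.97 -0.04  0.65  1.37]
0 0 -0.114 0.054 [ 0.    0.56  0.07  2.   -0.07  0.58  1.41]
0 0 -0.15 0.09 [ 0.01  0.47  0.03  2.06 -0.03  0.62  1.35]
0 0.4 -0.114 0.17 [ 0.17  0.4  -0.16  1.87  0.08  0.87  1.65]
0 0.4 -0.114 0.085 [ 0.09  0.51 -0.06  1.97  0.05  0.66  1.69]
0 0.4 -0.114 0.054 [ 0.07  0.56 -0.02  2.    0.02  0.58  1.71]
0 0.4 -0.15 0.09 [ 0.09  0.47 -0.07  2.06  0.06  0.62  1.66]
0 -0.4 -0.114 0.17 [-0.04  0.4   0.14  1.88 -0.07  0.87  1.01]
0 -0.4 -0.114 0.085 [-0.05  0.52  0.15  1.98 -0.13  0.66  1.06]
0 -0.4 -0.114 0.054 [-0.04  0.57  0.15  2.   -0.14  0.58  1.08]
0 -0.4 -0.15 0.09 [-0.07  0.47  0.15  2.06 -0.12  0.62  1.04]
0.1 0 -0.114 0.17 [0.02 0.35 0.02 1.96 0.03 0.73 1.3 ]
0.1 0 -0.114 0.085 [-0.02  0.48  0.08  2.07 -0.03  0.5   1.36]
0.1 0 -0.114 0.054 [-0.03  0.53  0.09  2.09 -0.06  0.42  1.38]
0.1 0 -0.15 0.09 [-0.04  0.43  0.07  2.15 -0.01  0.47  1.32]
0.1 0.4 -0.114 0.17 [ 0.18  0.36 -0.15  1.96  0.06  0.73  1.68]

[... 2027 characters left out ...]
1608255 ] [ 0.1   0.51 -0.03  1.7   0.02  0.93  1.35]
push 0 1.3 [0.00818216 0.19889729] [ 0.13  0.55 -0.06  1.52  0.03  1.08  1.35]
push 0 1.83 [0.07360676 0.20818158] [ 0.14  0.64 -0.04  1.3   0.03  1.2   1.38]
push 0.35 0.8 [-0.04128339  0.1608255 ] [-0.07  0.38  0.14  2.04  0.08  0.39  1.26]
push 0.35 1.3 [0.00818216 0.19889729] [-0.03  0.39  0.12  1.87  0.06  0.54  1.31]
push 0.35 1.83 [0.07360676 0.20818158] [0.01 0.47 0.1  1.69 0.03 0.63 1.36]
push 0.6 0.8 [-0.04128339  0.1608255 ] [ 0.79  0.59 -1.22  2.26  1.62  0.82 -0.26]
push 0.6 1.3 [0.00818216 0.19889729] [ 0.04  0.34 -0.04  2.11  0.99  0.2   0.36]
push 0.6 1.83 [0.07360676 0.20818158] [-0.11  0.42  0.22  1.95  0.18  0.2   1.18]
```

Tilting 0.35 runs out of wrist range at the pad, so I'll press with a 0.2 tilt, which still clears the rising lid by about 15 mm.

```bash
cat > press.py <<'E'
from station import ctrl,get_state,vision
import cv2
from h import *
T=.2
ctrl.movep(P(-.125,.15),quat(YAW,T)); ctrl.movel(P(-.113,.08))
f0=np.array(get_state()['contact_force'])
for z in [.066,.060,.056,.053,.051]:
    ctrl.movel(P(-.113,z),max_speed=.05);s=get_state();print(z,s['tcp_pos'][2],np.round(s['contact_force']-f0,1),s['time'])
ctrl.pause(.4)
ctrl.movel(P(-.135,.10));
im,d=vision.grab_frame('scene');cv2.imwrite('pics/s2.png',cv2.resize(im[120:300,170:430],None,fx=3,fy=3))
c=vision.camera_info('scene');W=cloud(d,np.array(c['mtx']),np.array(c['R']),np.array(c['t']))
L=(W-C)@np.array([[np.cos(YAW),-np.sin(YAW),0],[np.sin(YAW),np.cos(YAW),0],[0,0,1.]])
m=(abs(L[...,1])<.07)&(L[...,0]>-.07)&(L[...,0]<.06)&(L[...,2]>.1)
q=L[m];print(len(q),q.min(0),q.max(0)) if m.any() else print('lid not up')
if m.any(): k=np.polyfit(q[:,0],q[:,2],1);print('angle',np.arctan(-k[0]))
print(get_state()['time'])
E
python3 press.py
```

```text
0.066 0.06580741773786612 [ 0.3 -0.5 -0.6] 6.5333
0.06 0.05997845167528414 [ 1.  -0.5  1. ] 6.8
0.056 0.05626358005267451 [ 0.8 -0.3  4. ] 7.05
0.053 0.053586270821986776 [ 0.4 -0.7  6.2] 7.3
0.051 0.051889346782884885 [-1.7 -1.  11.9] 7.55
3009 [-0.03680168 -0.069995    0.10000744] [0.0551199  0.06749502 0.20008015]
angle 0.9010867140312051
8.5083
```

View pics/s2.png

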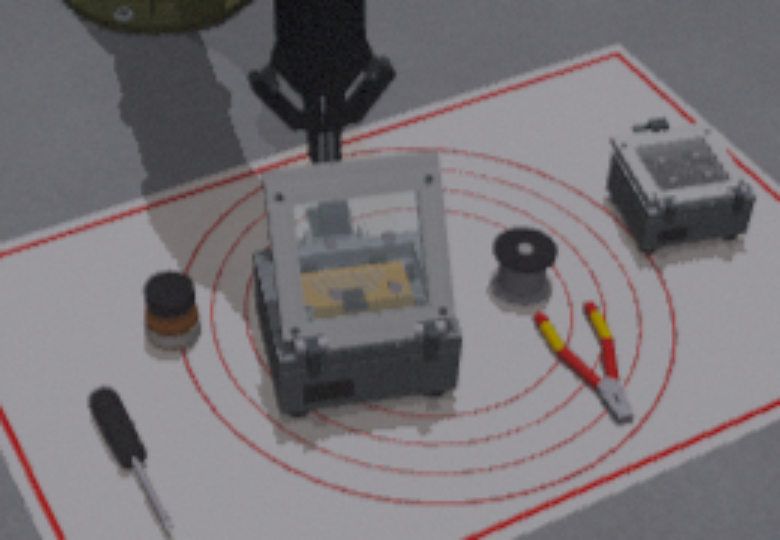

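The lid has sprung up to 0.90 rad and the board can be seen undisturbed through the window. Next I push the lid back from under the lip along an arc about the hinge, watching the force near the stop.

```bash
cat > push.py <<'E'
from station import ctrl,get_state,vision
import cv2
from h import *
T=.35
ctrl.movel(P(-.125,.165),max_speed=.25)
ctrl.movep(P(-.11,.165),quat(YAW,T)); ctrl.movel(P(-.055,.165))
f0=np.array(get_state()['contact_force']);fx=np.array([np.cos(YAW),np.sin(YAW),0])
for th in list(np.arange(.95,1.75,.13))+[1.76,1.80,1.83,1.85,1.87]:
    e=np.array([-np.cos(th),np.sin(th)]);n=np.array([-np.sin(th),-np.cos(th)])
    p=np.array([.058,.083])+.125*e+.014*n
    ctrl.movel(P(*p),max_speed=.12);s=get_state();f=np.array(s['contact_force'])-f0
    print(round(th,2),np.round(f,1),round(s['time'],2))
    if th>1.6 and f@fx<-6: break
ctrl.pause(.3)
ctrl.movel(P(-.06,.24),max_speed=.15)
ctrl.pause(.3)
im,d=vision.grab_frame('scene');cv2.imwrite('pics/s3.png',cv2.resize(im[120:300,170:430],None,fx=3,fy=3))
c=vision.camera_info('scene');W=cloud(d,np.array(c['mtx']),np.array(c['R']),np.array(c['t']))
L=(W-C)@np.array([[np.cos(YAW),-np.sin(YAW),0],[np.sin(YAW),np.cos(YAW),0],[0,0,1.]])
m=(abs(L[...,1])<.068)&(L[...,0]>.04)&(L[...,0]<.13)&(L[...,2]>.11)
q=L[m];print(len(q),q.min(0),q.max(0))
k=np.polyfit(q[:,2],q[:,0],1);print('angle',np.pi/2+np.arctan(k[0]))
print(get_state()['time'],get_state()['contact_force']-f0)
E
python3 push.py
```

```text
0.95 [-0.4  0.9  0.2] 10.18
1.08 [0.1 1.2 0.4] 10.46
1.21 [-0.  1.  0.] 10.74
1.34 [0.6 0.3 0.6] 11.03
1.47 [-0.2  1.5  0.3] 11.31
1.6 [ 0.1  1.  -0.1] 11.59
1.73 [ 0.5 -0.7 -0.5] 11.88
1.76 [0.1 0.6 0.8] 12.12
1.8 [-0.   0.6  0.7] 12.38
1.83 [0.9 0.5 0.6] 12.62
1.85 [0.7 0.2 0.6] 12.88
1.87 [-9.1  2.   6.8] 13.12
1712 [ 0.06551547 -0.06789501  0.11005502] [0.10226032 0.06691474 0.22444444]
angle 1.817306859959944
14.8917 [-1.15047894  0.37213118  0.0572568 ]
```

View pics/s3.png

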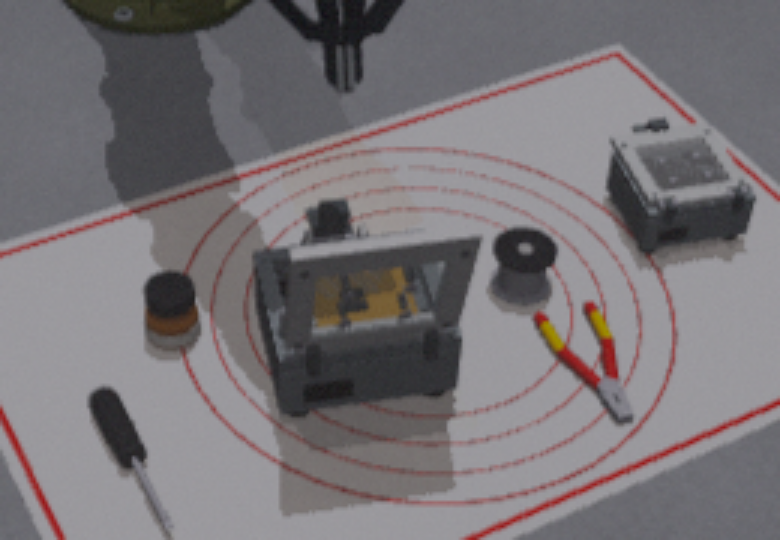

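The lid stands open at about 1.82 rad with its top edge near (385,245). The gripper is clear at (345,80), the board is on its nest, and the things around the fixture haven't moved.

```bash
python3 -c "
from station import ticket;print(ticket.close_job())"
```

```text
the job is handed in; nothing more can be done
None
```

I pressed the tab until the lid sprang up, then pushed it back to its stop, where it stays on its own at about 1.82 rad. In the last picture the board is on its nest and everything around the fixture is where it was. I handed the job in at about 15 s of the 35 s allowed; it gave no verdict.

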